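# Close the thermostat bath and start it

## Task

With the fingertips only, push the bath's sliding cover along its rails by its black grip until it is fully home against the blue end stop, then press the green start key all the way down and let it go, then push the orange guard over until it lies flat and shut over the key. Push gently; do not pinch, lift or tip the cover, and leave the two jars, the mug and the mouse where they stand.

Things in the scene. Friction and masses are not known exactly. Their poses are not given: they have to be found in the camera images.
- bath: Fixed stainless bath, 300 (x) x 340 (y) x 140 mm high, may be turned. Origin: centre of underside; at yaw 0 x points away from the robot, y left. In its flat deck (z = 140 mm) an open well 120 x 120 mm, centred at x -40, y -75 mm. Two dark rails along y, 10 mm high, inner faces at x -122 and +42 mm; blue end stop, 10 mm high, face at y -156; dark one at y +156 mm.
- cover: Loose sliding cover, aluminium plate 160 x 160 x 5 mm, 0.35 to 0.68 kg, flat on the deck between the rails (2 mm play each side). Origin: centre of underside, axes as the bath's. Shut, against the blue stop, it is at x -40, y -76, z 140 mm in the bath's frame; it starts 55 to 125 mm from there towards +y. Friction 2 to 8 N.
- cover_grip (a point): Centre of the cover's black grip, a solid block 80 mm (x) x 20 mm (y) x 28 mm high on the middle of the cover, standing from 5 to 33 mm above the deck. This point is 19 mm above the deck.
- control_box: Fixed grey box 120 x 120 mm, 100 mm high, with a blue front that faces -x of its own frame. Origin: centre of its underside. Its top has a square recess 84 x 84 mm, 30 mm deep, with the start key in the middle.
- start_key_top (a point): Centre of the top face of the green round start key, 32 mm diameter, 92 mm above the control box's underside (8 mm below its rim). It is pressed straight down.
- start_key (a joint): Travel of the start key in m: 0 released, 0.006 fully down (spring, about 5 N). It counts as pressed above 0.004.
- guard_hinge (a point): Middle of the hinge line of the orange guard, on the far (+x) rim of the control box at x = +53, z = 103 mm in the box's frame; the hinge line lies along the box's y.
- guard_edge (a point): Middle of the free edge of the orange guard, a plate 105 mm long from the hinge, 100 mm wide and 6 mm thick (this point is in its middle plane, 106 mm from the hinge).
- guard (a joint): Guard angle in rad: 0 lies flat on the box's rim, pi/2 upright, more leans back away from the key (at most 2.3). It starts open at 1.85 to 2.2, stays where it is left (stiff hinge, 0.05 N m), and must be pushed over from behind (its +x side) and then down.
- amber_jar: Loose amber glass jar, 42 mm diameter, 65 mm high, on the bath's deck beyond the far rail; leave alone. Origin: centre of its underside.
- white_jar: Loose white jar with a blue cap, 42 mm diameter, 65 mm high, on the bath's deck beyond the far rail; leave alone. Origin: centre of its underside.
- mug: Loose blue mug, 72 mm diameter, 85 mm high, on the table in front; leave alone. Origin: centre of its underside.
- mouse: Loose black computer mouse, 95 x 58 x 32 mm, on the table in front; leave alone. Origin: centre of its underside.
Not all that is in view belongs to the job. Several things have the shape of the cover; the one meant has the colours described above. Of the things that look like the control_box, the middle-sized one is meant.

How it is judged (in metres and radians):
On the way, in this order (a step that is already met when the one before it is completed fails the run):
1. the cover is pushed home against the blue end stop (y of cover in the frame of bath below -0.069 m and z of cover in the frame of bath between 0.136 and 0.144 m and angle between cover's own z axis and vertical below 0.03 rad), for 0.2 s.
2. the start key is pressed down (value of joint start_key above 0.004 m), for 0.05 s.
3. the guard is pushed shut over the key (value of joint guard below 0.06 rad and value of joint start_key below 0.002 m), for 0.2 s.
At the end, for the whole second after the job is handed in: The cover lies flat on the deck, at rest, within 7 mm of its shut place against the blue stop; the start key is released (under 2 mm); the guard is shut (under 0.06 rad); jars, mug and mouse are within 30 mm of where they stood (all of step 1 and all of step 3 and linear speed of cover below 0.01 m/s and distance of each of amber_jar, white_jar, mug, mouse from where it was at the start of the episode below 0.03 m); the robot touches nothing.
It fails at once if the cover is lifted or tipped off the deck: it may only be slid (z of cover in the frame of bath above 0.147 m or angle between cover's own z axis and vertical above 0.08 rad).
It fails at once if the start key is pressed while the well is not yet covered (value of joint start_key above 0.003 m and y of cover in the frame of bath above -0.065 m).
It fails at once if the fingers squeeze or ram the cover (over 38 N) (contact force between the fingers and cover above 38 N).
It fails at once if the fingers ram or squeeze the guard, the key or the control box (over 60 N) (contact force between the fingers and control_box above 60 N).
It fails at once if a jar, the mug or the mouse is lifted, knocked over or pushed more than 30 mm (distance of any of amber_jar, white_jar, mug, mouse from where it was at the start of the episode above 0.03 m or angle between any of amber_jar, white_jar, mug, mouse's own z axis and vertical above 0.35 rad).
It also fails if it takes over 58 s, if anything falls off the work surface, if the arm or the gripper's body presses on something with over 40 N, if the wrist force passes 120 N, or if a joint passes its speed limit or range.

## Robot

A 6-joint arm with a two-finger parallel gripper is mounted at the origin on the work surface. World frame = base frame: x ahead of the robot, y to its left, z up, the work surface at z = 0. Lengths are in mm, angles in degrees, forces in N, time in s.
With the tool pointing down it reaches from about 300 to 850 mm from the base axis. Payload 4.2 kg.
Tool frame: the origin (TCP) lies midway between the tips of the shut fingers; the grasp point (between the pads) lies 19 mm behind it; z points along the fingers, y is the line along which they close (so a half turn about z gives the same grasp; the last joint's range is limited). The gripper opens to 91 mm and grips with 3 to 60 N. Pads are 32 mm wide; open, the fingers measure 118 mm over their backs; the gripper's body (76 mm by 178 mm) begins 60 mm behind the grasp point.
Start: joints at [-67.036, 18.312, 89.639, -0, 72.044, -1.146], TCP at [234.888, -524.856, 189.276] pointing down, gripper open.
Joint ranges: [-177.97, 177.97], [-48.28, 115.42], [12.27, 149.76], [-77.06, 257.06], [2.81, 150.46], [-146.56, 146.56]. Speed limits (degrees/s): [147.25, 147.25, 180, 180, 180, 180].

## Interface

Orientations are given as [roll, pitch, yaw] about the fixed x, y, z axes, in that order (R = Rz(yaw) Ry(pitch) Rx(roll)).
In Python, from workcell import env gives the robot as it stands.
- The arm moves only by the tool send_rows, never from a script. Its argument "steps" is a list that holds one entry, the list of rows, each a list of 5 numbers: the shift along the tool's x, y, z scaled (see below), then the turn about the tool's z scaled (see below), then the opening, from 0 (shut) to 1 (fully open). In form: [[[dx, dy, dz, yaw, fingers], ...]]. A call has 1 to 5 rows; each row shifts and turns the commanded pose from where the row before left it, along the tool's axes as they then stand; what a row does not reach is not made up. The controller multiplies each number of a shift by 0.04 m and each number of a turn by 0.12 rad. A row lasts 1/12 s, in which the tool goes at most 41.7 mm and 7.16 degrees, less where a joint would pass 70% of its speed; a pose out of reach is approached as far as the arm can. A call with a number of a shift or a turn outside -1 to 1 is refused whole. A call with a gripper value outside its range is refused whole. The fingers move at their own pace and stop on an object; "squeeze" is the grip in N (left out, the last holds). Time passes only in rows, so rows that do not move let the fingers close. It gives the time, the measured TCP pose, the force, the opening and the grip force at its end, in the units of the state.
- env.state(): the state, without advancing time (a new reading comes with each control period).
- env.grab_frame(name): name is "scene" or "top" or "wrist"; returns a dict with "pixels" (384x512x3 uint8, red, green, blue), "depth" (384x512 float32, mm along the optical axis (not along the pixel's ray), 0 where there is no reading), "intrinsics" (3x3 intrinsics, pixels), "dist" ([k1, k2, p1, p2, k3] as OpenCV has them; the pictures are not rectified), "cam_to_world" (4x4, takes a point from camera to world coordinates). Camera axes: x right, y down, z forward; pixel columns grow to the right and rows downward; lengths in mm; the calibration is good to about 2 mm. A picture is of the moment at which its call begins.
- env.job_done(): hands the job in; it is judged then, once.
The state is a dict: "time_s": time; "qpos": joint angles; "qvel": joint speeds; "effort": joint torques, N m; "ee_pos": TCP position; "ee_rot": TCP orientation; "force": force on the tool from outside, world axes, zero at the start; "torque": the same for the moment, N m; "gripper_width": finger opening in mm; "gripper_force": force on a finger pad.
Only numpy, scipy, OpenCV 4.12 (cv2) and the standard library are available. Lean on these libraries where they do the work, as an engineer would, in place of code of your own. Each camera call takes 0.05 s, during which the arm holds its last target. There are 200 camera calls.

## Working session

There is one attempt and no reset: what is moved stays moved. The work goes in short steps, Python scripts to look and compute and a tool call to move; the robot and the scene stay as the last step left them, time stands still between calls to the robot, and variables do not carry over. Pictures are saved under pics/ and viewed, at most 10 in all, crops included, and the job is handed in when it is done.

Besides the shell and the picture viewer there is one more tool, called after "Call:" by a JSON object that holds its "method" and its "body". send_rows: Moves the arm, as the interface text tells. Shifts and turns lie within -1 to 1; 1 stands for 0.04 m of shift or 0.12 rad of turn. Its arguments: {"type":"object","properties":{"steps":{"type":"array"},"squeeze":{"type":"number"}},"required":["steps"]}

```bash
mkdir -p pics; cat > h.py <<'E'
import numpy as np, cv2
from workcell import env
def grab(n):
    f=env.grab_frame(n); return f
def save(f,p): cv2.imwrite(p,cv2.cvtColor(f['pixels'],cv2.COLOR_RGB2BGR))
def ray(f,uv):
    p=cv2.undistortPoints(np.array(uv,float).reshape(-1,1,2),np.array(f['intrinsics']),np.array(f['dist'])).reshape(-1,2)
    T=np.array(f['cam_to_world']); d=np.c_[p,np.ones(len(p))]@T[:3,:3].T
    return T[:3,3],d
def onplane(f,uv,z):
    o,d=ray(f,uv); return o+d*((z-o[2])/d[:,2])[:,None]
def bydepth(f,uv):
    o,d=ray(f,uv); uv=np.array(uv).reshape(-1,2).astype(int); return o+d*f['depth'][uv[:,1],uv[:,0]][:,None]
E
python3 - <<'E'
from h import *
import pickle
for n in('scene','top'):
    f=grab(n);save(f,f'pics/{n}0.png');pickle.dump(f,open(n+'.pkl','wb'));print(n,np.round(f['cam_to_world'],2).tolist())
print(env.state())
E
```

```text
scene [[0.74, 0.43, -0.52, 1225.38], [0.68, -0.48, 0.56, -783.88], [-0.0, -0.76, -0.65, 974.17], [0.0, 0.0, 0.0, 1.0]]
top [[-0.01, -0.98, 0.18, 309.52], [-1.0, 0.01, 0.01, -34.46], [-0.01, -0.18, -0.98, 1477.32], [0.0, 0.0, 0.0, 1.0]]
{'time_s': 0.1, 'qpos': array([-6.70356415e+01,  1.83473458e+01,  8.96984662e+01, -1.81767776e-03,
        7.20448231e+01, -1.14657262e+00]), 'qvel': array([ 0.02951756, -0.09225292, -0.03136912, -0.01723896, -0.05374469,
       -0.04313723]), 'effort': array([ 1.17575155e-04, -4.13331914e+01, -2.32509327e+01,  7.28658331e-02,
        4.21823259e-02, -4.88264209e-05]), 'ee_pos': array([ 234.68400915, -524.39117858,  188.51716783]), 'ee_rot': array([-1.79909348e+02, -8.57024043e-05,  2.41114927e+01]), 'force': array([0.14372139, 0.49381346, 0.05198821]), 'torque': array([-0.00099586, -0.02446451,  0.02796181]), 'gripper_force': 0.0, 'gripper_width': 91.32627980832136}
```

View pics/scene0.png

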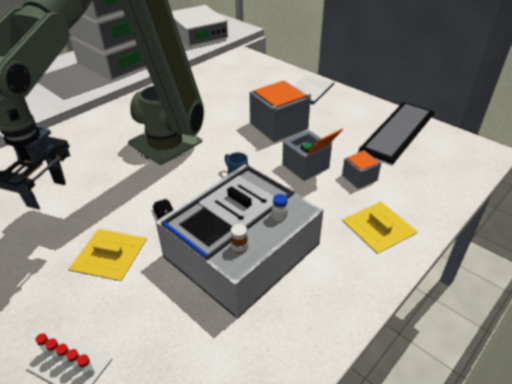

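View pics/top0.png

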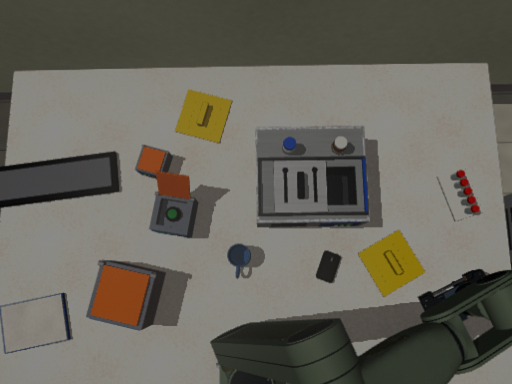

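The scene view shows the bath with its cover (grip at about 240,195), the middle-sized box with its green key (308,147) and open orange guard (325,140). In the top view the grip is at (301,185), the key at (173,214), the guard at (173,186) and the blue stop at x≈366.

```bash
python3 - <<'E'
from h import *
import pickle
f=pickle.load(open('top.pkl','rb'));g=pickle.load(open('scene.pkl','rb'))
def up(f,b,s): 
    x0,y0,x1,y1=b; return cv2.resize(cv2.cvtColor(f['pixels'][y0:y1,x0:x1],cv2.COLOR_RGB2BGR),None,fx=s,fy=s,interpolation=cv2.INTER_CUBIC)
a=up(f,(140,115,380,245),3.3);b=up(g,(150,120,350,275),2)
b=cv2.copyMakeBorder(b,0,0,0,a.shape[1]-b.shape[1],cv2.BORDER_CONSTANT)
o=np.vstack([a[:290+139],b])[:,:]; o=cv2.resize(o,None,fx=.8,fy=.8);print(o.shape)
cv2.imwrite('pics/c.png',o)
P=f['pixels'].astype(int);hsv=cv2.cvtColor(f['pixels'],cv2.COLOR_RGB2HSV)
def m(lo,hi,box):
    x0,y0,x1,y1=box;k=cv2.inRange(hsv,np.array(lo),np.array(hi));z=np.zeros_like(k);z[y0:y1,x0:x1]=k[y0:y1,x0:x1];return z
blue=m((100,120,60),(130,255,255),(350,120,380,240))
ys,xs=np.nonzero(blue);print('blue',len(xs),xs.min(),xs.max(),ys.min(),ys.max())
green=m((45,100,40),(85,255,255),(150,190,200,240))
ys,xs=np.nonzero(green);print('green',len(xs),xs.mean(),ys.mean(), onplane(f,[[xs.mean(),ys.mean()]],92))
org=m((3,150,80),(20,255,255),(150,165,200,210))
ys,xs=np.nonzero(org);c=cv2.boxPoints(cv2.minAreaRect(np.c_[xs,ys].astype(np.float32)));print('org',c.round(1).tolist())
print(bydepth(f,np.c_[xs,ys])[::25].round(0).tolist())
# grip : points 165..180 high
vv,uu=np.mgrid[120:240,250:375];uv=np.c_[uu.ravel(),vv.ravel()];p=bydepth(f,uv)
k=(p[:,2]>162)&(p[:,2]<185)&(uv[:,1]>160);q=p[k];print('grip',k.sum(),q.mean(0),cv2.minAreaRect(q[:,:2].astype(np.float32)))
print('bars',p[(uv[:,1]==190)][:,1:3].round(0).tolist()[::3])
k=(p[:,2]>130);print('deck',cv2.minAreaRect(p[k][:,:2].astype(np.float32)),np.median(p[k][:,2]))
vv,uu=np.mgrid[185:245,145:205];uv=np.c_[uu.ravel(),vv.ravel()];p=bydepth(f,uv)
k=(p[:,2]>92)&(p[:,2]<106);print('box',cv2.minAreaRect(p[k][:,:2].astype(np.float32)))
E
```

```text
(591, 634, 3)
blue 178 362 367 158 211
green 73 171.76712328767124 213.26027397260273 [[488.62851102 245.45212105  92.        ]]
org [[145.89999389648438, 191.8000030517578], [150.1999969482422, 163.5], [193.3000030517578, 170.10000610351562], [188.89999389648438, 198.5]]
[[648.0, 322.0, 80.0], [644.0, 314.0, 71.0], [635.0, 300.0, 77.0], [625.0, 306.0, 78.0], [595.0, 238.0, 195.0], [593.0, 278.0, 180.0], [589.0, 200.0, 194.0], [587.0, 207.0, 189.0], [585.0, 229.0, 184.0], [585.0, 252.0, 172.0], [584.0, 275.0, 163.0], [579.0, 196.0, 181.0], [578.0, 215.0, 174.0], [577.0, 235.0, 165.0], [574.0, 253.0, 164.0], [574.0, 275.0, 151.0], [570.0, 195.0, 168.0], [568.0, 215.0, 161.0], [568.0, 235.0, 150.0], [567.0, 255.0, 140.0], [565.0, 272.0, 135.0], [560.0, 191.0, 156.0], [558.0, 208.0, 147.0], [557.0, 224.0, 142.0], [555.0, 241.0, 132.0], [554.0, 259.0, 122.0], [552.0, 275.0, 118.0], [549.0, 195.0, 130.0], [547.0, 214.0, 126.0], [546.0, 232.0, 116.0], [542.0, 222.0, 117.0], [539.0, 197.0, 116.0]]
grip 185 [ 560.55603813 -153.7524062   172.69621301] ((561.7791137695312, -154.2134246826172),
[... 279 characters left out ...]
 144.0], [-129.0, 149.0], [-139.0, 147.0], [-146.0, 168.0], [-154.0, 172.0], [-163.0, 175.0], [-175.0, 148.0], [-184.0, 149.0], [-193.0, 148.0], [-202.0, 148.0], [-212.0, 144.0], [-220.0, 147.0], [-229.0, 149.0], [-259.0, 11.0], [-269.0, 14.0], [-280.0, 5.0], [-289.0, 13.0], [-299.0, 13.0], [-309.0, 13.0], [-318.0, 17.0], [-325.0, 33.0], [-325.0, 81.0], [-325.0, 124.0], [-330.0, 142.0], [-338.0, 146.0], [-346.0, 154.0], [-357.0, 143.0], [-401.0, 6.0], [-412.0, 0.0]]
deck ((530.6668090820312, -190.3104705810547), (441.07257080078125, 341.43359375), 0.2243899255990982) 143.02231485779475
box ((488.67254638671875, 246.78652954101562), (125.59082794189453, 122.47923278808594), 79.16901397705078)
```

View pics/c.png

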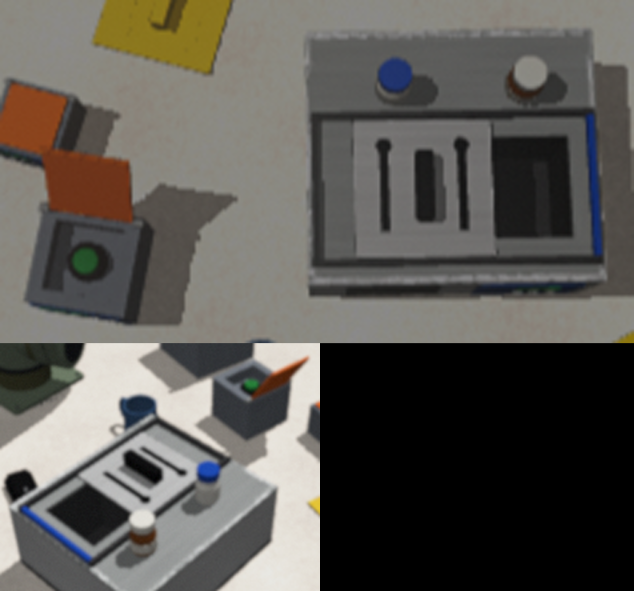

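The bars on the cover are flat slots. The grip at (562,-154) stands clear, and the key and guard positions agree with the sizes given. Next I'll refine the bath yaw, stop face and box yaw.

```bash
python3 - <<'E'
from h import *
import pickle
F={n:pickle.load(open(n+'.pkl','rb')) for n in('top','scene')}
def cloud(f):
    vv,uu=np.mgrid[0:384,0:512];uv=np.c_[uu.ravel(),vv.ravel()];return bydepth(f,uv),f['pixels'].reshape(-1,3)
for n,f in F.items():
    p,c=cloud(f);hsv=cv2.cvtColor(f['pixels'],cv2.COLOR_RGB2HSV).reshape(-1,3).astype(int)
    b=(hsv[:,0]>100)&(hsv[:,0]<130)&(hsv[:,1]>120)
    k=b&(p[:,2]>143)&(p[:,2]<158)&(abs(p[:,0]-560)<110)&(p[:,1]<-280)&(p[:,1]>-380);q=p[k]
    print(n,'stop',k.sum(),q.mean(0).round(1),np.polyfit(q[:,0],q[:,1],1) if k.sum()>5 else '')
    # the far outer wall/deck outline
    k=(p[:,2]>134)&(p[:,2]<148)&(p[:,0]>630)&(p[:,0]<760)&(p[:,1]>-400)&(p[:,1]<20);print('fardeck',cv2.minAreaRect(p[k][:,:2].astype(np.float32)))
    k=(p[:,2]>165)&(p[:,2]<185)&(abs(p[:,0]-562)<60)&(abs(p[:,1]+154)<30);print('grip',k.sum(),cv2.minAreaRect(p[k][:,:2].astype(np.float32)))
    g=(hsv[:,0]>45)&(hsv[:,0]<85)&(hsv[:,1]>100)&(abs(p[:,0]-489)<40)&(abs(p[:,1]-245)<40);print('key',g.sum(),p[g].mean(0))
    o=(hsv[:,0]>3)&(hsv[:,0]<20)&(hsv[:,1]>150)&(abs(p[:,0]-565)<50)&(abs(p[:,1]-235)<70)&(p[:,2]>108);q=p[o]
    m=q.mean(0);u,s,v=np.linalg.svd(q-m);nn=v[2]*np.sign(v[2][2]);print('guard',o.sum(),m.round(1),'n',nn.round(3),'yaw',np.degrees(np.arctan2(nn[1],nn[0])),'ang',np.degrees(np.arctan2(np.hypot(*nn[:2]),nn[2])),q.max(0).round(0))
    j=(p[:,2]>185)&(p[:,2]<215)&(p[:,0]>600)&(p[:,0]<760)&(p[:,1]>-400)&(p[:,1]<20);print('jars',p[j].min(0).round(0),p[j].max(0).round(0))
E
```

```text
top stop 167 [ 559.  -349.3  150.3] [ 7.74607152e-05 -3.49334279e+02]
fardeck ((690.47509765625, -189.785400390625), (340.8827209472656, 120.83868408203125), 89.97106170654297)
grip 181 ((561.7791137695312, -154.2134246826172), (79.96410369873047, 20.391502380371094), 1.0323318243026733)
key 71 [488.66437944 245.28619268  92.27209494]
guard 705 [568.8 231.4 155.1] n [-0.848  0.15   0.508] yaw 169.94830407519956 ang 59.49239592041218 [605. 283. 200.]
jars [ 659. -291.  189.] [ 701. -102.  214.]
scene stop 197 [ 565.3 -352.4  148.2] [-4.36259980e-03 -3.49923349e+02]
fardeck ((691.4482421875, -190.6725311279297), (122.86551666259766, 345.1722106933594), 0.059719689190387726)
grip 172 ((559.1187133789062, -156.0658416748047), (80.83522033691406, 22.537792205810547), 0.5049900412559509)
key 59 [490.08939936 241.11823961  86.96932418]
guard 196 [568.9 218.3 150.9] n [-0.845  0.162  0.51 ] yaw 169.14878642291194 ang 59.35930214506052 [601. 277. 194.]
jars [ 660. -293.  185.] [ 700. -104.  209.]
```

Call:
{"method": "send_rows", "body": {"steps": [[[0,0,-0.9,-1,0],[0,0,-0.9,-1,0],[0,0,-0.2,-1,0],[0,0,0,-0.5,0],[0,0,0,0,0]]]}}

```text
time_s: 0.52
ee_pos: [234.9, -525.0, 269.9]
ee_rot: [179.9, 0.0, 48.2]
force: [0.0, -1.0, -0.7]
gripper_width: 60.8
gripper_force: 0.0
```

Call:
{"method": "send_rows", "body": {"steps": [[[0,0,0,1,0],[0,0,0,1,0],[0,0,0,1,0],[0,0,0,1,0],[0,0,0,1,0]]]}}

```text
time_s: 0.93
ee_pos: [234.6, -524.3, 268.0]
ee_rot: [-179.9, 0.0, 13.3]
force: [0.9, -0.1, -0.2]
gripper_width: 27.7
gripper_force: 0.0
```

Call:
{"method": "send_rows", "body": {"steps": [[[0,0,0,1,0],[0,0,0,1,0],[0,0,0,0,0],[0.6,-0.6,0,0,0],[0.6,-0.6,0,0,0]]]}}

```text
time_s: 1.35
ee_pos: [282.3, -476.7, 268.0]
ee_rot: [-179.9, 0.1, -0.0]
force: [0.8, -0.3, 0.0]
gripper_width: 0.3
gripper_force: 0.0
```

Call:
{"method": "send_rows", "body": {"steps": [[[0.6,-0.8,0,0,0],[0.6,-0.8,0,0,0],[0.6,-0.8,0,0,0],[0.6,-0.8,0,0,0],[0.6,-0.8,0,0,0]]]}}

```text
time_s: 1.77
ee_pos: [403.2, -314.8, 268.7]
ee_rot: [-180.0, 0.0, 0.2]
force: [1.1, 0.3, -0.0]
gripper_width: 0.6
gripper_force: 0.0
```

Call:
{"method": "send_rows", "body": {"steps": [[[0.66,-0.87,0,0,0],[0.66,-0.87,0,0,0],[0.66,-0.87,0,0,0],[0.66,-0.87,0,0,0],[0.66,-0.87,0,0,0]]]}}

```text
time_s: 2.18
ee_pos: [529.0, -148.6, 268.7]
ee_rot: [-180.0, 0.1, 0.2]
force: [0.6, -0.9, -0.4]
gripper_width: 0.2
gripper_force: 0.0
```

Call:
{"method": "send_rows", "body": {"steps": [[[0.66,-0.87,0,0,0],[0,0,0.6,0,0],[0,0,0.6,0,0],[0,0,0.6,0,0],[0,0,0,0,0]]]}}

```text
time_s: 2.6
ee_pos: [550.2, -116.1, 191.7]
ee_rot: [-179.9, 0.6, 0.2]
force: [-1.4, 0.4, -0.2]
gripper_width: 0.1
gripper_force: 0.0
```

Call:
{"method": "send_rows", "body": {"steps": [[[0.3,-0.15,0,0,0],[0,0,0,0,0],[0,0,0.5,0,0],[0,0,0.4,0,0],[0,0,0,0,0]]]}}

```text
time_s: 3.02
ee_pos: [564.9, -111.3, 160.0]
ee_rot: [-180.0, 0.2, 0.1]
force: [0.6, 0.1, -0.4]
gripper_width: 0.6
gripper_force: 0.0
```

```bash
python3 - <<'E'
from h import *
print(env.state()['ee_pos'],env.state()['force'])
f=grab('wrist');save(f,'pics/w1.png')
E
```

```text
[ 564.91236806 -111.25938718  159.96341704] [ 0.55800849  0.13795206 -0.4140543 ]
```

View pics/w1.png

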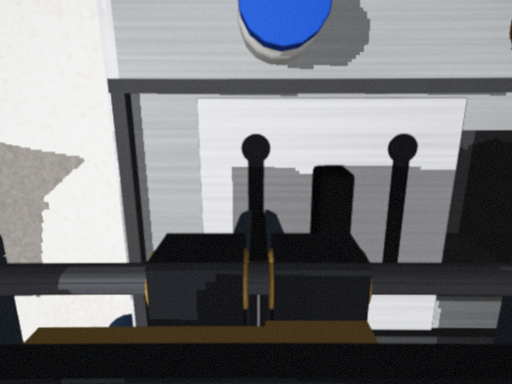

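The fingertips (about 260,290) are down on the +y side of the grip (about 330,210), clear of it. Lower slightly and push gently.

Call:
{"method": "send_rows", "body": {"steps": [[[-0.05,0,0.18,0,0],[0,0.15,0,0,0],[0,0.15,0,0,0],[0,0.1,0,0,0],[0,0.1,0,0,0]]]}}

```text
time_s: 3.48
ee_pos: [564.0, -132.3, 154.8]
ee_rot: [180.0, -0.1, 0.0]
force: [-0.8, -0.1, 0.9]
gripper_width: 0.8
gripper_force: 0.0
```

Call:
{"method": "send_rows", "body": {"steps": [[[0,0.1,0,0,0],[0,0.1,0,0,0],[0,0.1,0,0,0],[0,0.1,0,0,0],[0,0.1,0,0,0]]]}}

```text
time_s: 3.9
ee_pos: [563.7, -151.8, 154.1]
ee_rot: [180.0, -0.0, 0.0]
force: [0.4, 0.1, 0.0]
gripper_width: 0.7
gripper_force: 0.0
```

```bash
cat > grip.py <<'E'
from h import *
print(env.state()['ee_pos'].round(1),env.state()['force'].round(1))
for n in('scene','top'):
    f=grab(n);vv,uu=np.mgrid[0:384,0:512];p=bydepth(f,np.c_[uu.ravel(),vv.ravel()])
    k=(p[:,2]>142)&(p[:,2]<180)&(abs(p[:,0]-562)<45)&(abs(p[:,1]+190)<160)
    q=p[k&(p[:,2]>164)];c=f['pixels'].reshape(-1,3)[k&(p[:,2]>164)]
    print(n,len(q),np.histogram(q[:,1],np.arange(-300,-80,10))[0].tolist() if len(q) else '')
    if n=='scene': save(f,'pics/s_%d.png'%(env.state()['time_s']*100)); cv2.imwrite('pics/cr.png',cv2.resize(cv2.cvtColor(f['pixels'][110:310,130:350],cv2.COLOR_RGB2BGR),None,fx=2.7,fy=2.7))
E
python3 grip.py
```

```text
[ 563.7 -151.8  154.1] [0.4 0.1 0. ]
scene 154 [0, 0, 0, 0, 0, 0, 0, 0, 0, 0, 0, 0, 0, 76, 65, 13, 0, 0, 0, 0, 0]
top 43 [0, 0, 0, 0, 0, 0, 0, 0, 0, 0, 0, 0, 0, 10, 23, 10, 0, 0, 0, 0, 0]
```

View pics/cr.png

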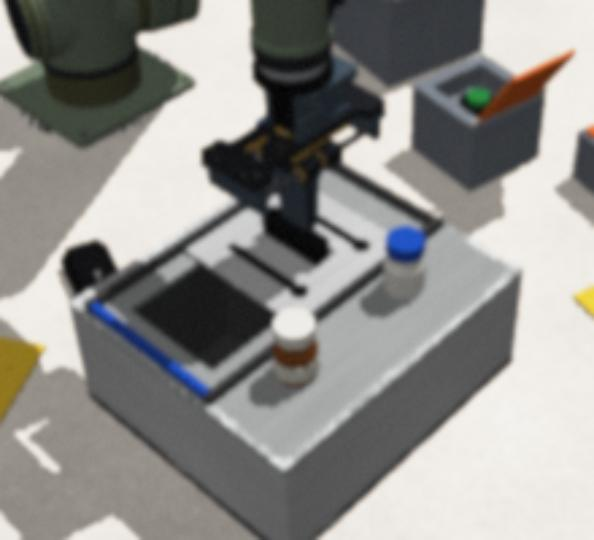

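The grip is now at about (295,235) in the crop, with the fingers right behind it (+y side). Continue.

Call:
{"method": "send_rows", "body": {"steps": [[[0,0.1,0,0,0],[0,0.1,0,0,0],[0,0.1,0,0,0],[0,0.1,0,0,0],[0,0.1,0,0,0]]]}}

```text
time_s: 4.42
ee_pos: [563.7, -171.8, 154.1]
ee_rot: [180.0, 0.0, 0.0]
force: [0.7, 0.2, 0.1]
gripper_width: 0.6
gripper_force: 0.0
```

```bash
python3 grip.py
```

```text
[ 563.7 -171.8  154.1] [0.7 0.2 0.1]
scene 82 [0, 0, 0, 0, 0, 0, 0, 0, 0, 0, 0, 0, 3, 35, 35, 9, 0, 0, 0, 0, 0]
top 29 [0, 0, 0, 0, 0, 0, 0, 0, 0, 0, 0, 0, 0, 7, 12, 10, 0, 0, 0, 0, 0]
```

View pics/cr.png

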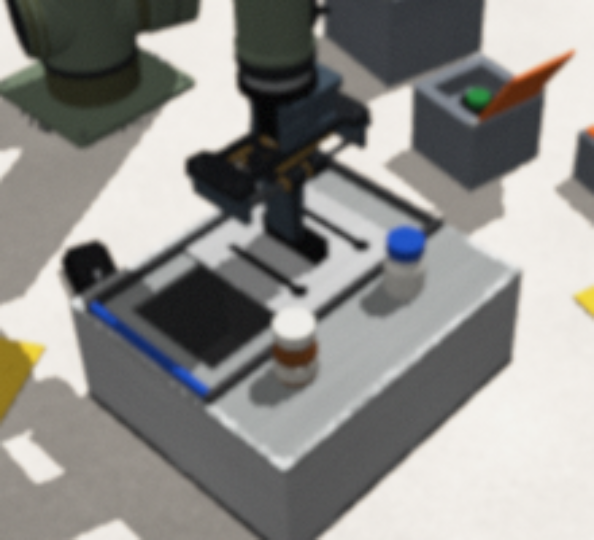

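The finger passes the grip without moving it, so the reported and true tip positions must disagree. I'll compare the TCP projection with what the images show.

```bash
python3 - <<'E'
from h import *
s=env.state();t=s['ee_pos'];print(t,s['ee_rot'],s['qpos'])
def proj(f,P):
    T=np.linalg.inv(np.array(f['cam_to_world']));r=cv2.Rodrigues(T[:3,:3])[0]
    return cv2.projectPoints(np.array(P,float).reshape(-1,1,3),r,T[:3,3],np.array(f['intrinsics']),np.array(f['dist']))[0].reshape(-1,2)
ims=[]
for n in('scene','wrist'):
    f=grab(n);im=cv2.cvtColor(f['pixels'],cv2.COLOR_RGB2BGR)
    if n=='scene': x0,y0,x1,y1=180,140,300,230;sc=3.3
    else: x0,y0,x1,y1=0,0,512,384;sc=.78
    im=cv2.resize(im[y0:y1,x0:x1],None,fx=sc,fy=sc,interpolation=cv2.INTER_CUBIC)
    P=np.array([t,t+[0,0,30],t+[0,0,79],[522,-154,173],[602,-154,173]])
    for i,(u,v) in enumerate(proj(f,P)): cv2.circle(im,(int((u-x0)*sc),int((v-y0)*sc)),3,[(0,0,255),(0,255,255),(255,0,255),(0,255,0),(0,255,0)][i],-1)
    ims.append(im)
    print(n,proj(f,P).round().tolist(),im.shape)
    if n=='wrist':print(np.array(f['cam_to_world']).round(2))
    vv,uu=np.mgrid[0:384,0:512];p=bydepth(f,np.c_[uu.ravel(),vv.ravel()])
    k=(p[:,2]>178)&(p[:,2]<215)&(abs(p[:,0]-540)<70)&(abs(p[:,1]+172)<80);q=p[k]
    for z in range(178,215,6):
        w=q[(q[:,2]>=z)&(q[:,2]<z+6)]
        if len(w):print(z,len(w),w.min(0).round(),w.max(0).round())
h=min(i.shape[0] for i in ims);cv2.imwrite('pics/d.png',np.hstack([i[:h] for i in ims]))
E
```

```text
[ 563.73467615 -172.12196551  154.02798982] [ 1.79983697e+02 -6.37228591e-03  2.30772669e-03] [-1.80883854e+01  2.09483251e+01  9.09026008e+01 -1.45654130e-02
  6.81379552e+01  7.19147302e+01]
scene [[236.0, 201.0], [235.0, 193.0], [234.0, 179.0], [229.0, 186.0], [250.0, 199.0]] (297, 396, 3)
178 14 [ 547. -182.  179.] [ 582. -167.  184.]
184 20 [ 547. -183.  184.] [ 581. -165.  190.]
190 19 [ 548. -185.  190.] [ 582. -167.  196.]
196 22 [ 549. -185.  196.] [ 582. -163.  202.]
202 23 [ 549. -185.  202.] [ 582. -165.  208.]
208 25 [ 547. -186.  208.] [ 582. -161.  214.]
214 4 [ 567. -184.  215.] [ 582. -170.  215.]
wrist [[256.0, 224.0], [256.0, 245.0], [256.0, 297.0], [225.0, 303.0], [222.0, 169.0]] (300, 399, 3)
[[ 0.0000e+00 -9.7000e-01 -2.6000e-01  6.3779e+02]
 [-1.0000e+00 -0.0000e+00 -0.0000e+00 -1.7304e+02]
 [ 0.0000e+00  2.6000e-01 -9.7000e-01  3.4975e+02]
 [ 0.0000e+00  0.0000e+00  0.0000e+00  1.0000e+00]]
178 71 [ 580. -181.  179.] [ 582. -166.  184.]
184 129 [ 580. -183.  184.] [ 582. -164.  190.]
190 165 [ 579. -183.  190.] [ 582. -163.  196.]
196 179 [ 579. -184.  196.] [ 582. -163.  202.]
202 221 [ 579. -184.  202.] [ 582. -163.  208.]
208 208 [ 580. -184.  208.] [ 582. -162.  214.]
214 22 [ 580. -179.  214.] [ 582. -168.  215.]
```

View pics/d.png

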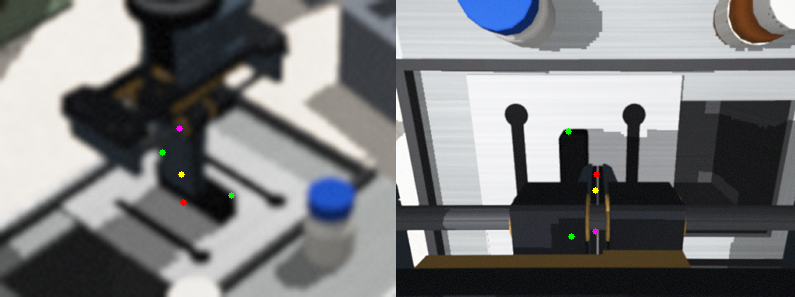

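```bash
python3 - <<'E'
from h import *
for n in('scene','wrist'):
    f=grab(n);vv,uu=np.mgrid[0:384,0:512];p=bydepth(f,np.c_[uu.ravel(),vv.ravel()])
    for lo,hi in((-200,-168),(-165,-140)):
      for z in range(146,206,6):
        w=p[(p[:,2]>=z)&(p[:,2]<z+6)&(abs(p[:,0]-562)<44)&(p[:,1]>lo)&(p[:,1]<hi)]
        if len(w):print(n,lo,z,len(w),w.min(0).round(),w.max(0).round())
f=grab('scene');I=cv2.cvtColor(f['pixels'],cv2.COLOR_RGB2BGR)[165:225,205:275];cv2.imwrite('pics/e.png',cv2.resize(cv2.convertScaleAbs(I,alpha=1.8,beta=20),None,fx=8,fy=8,interpolation=cv2.INTER_CUBIC))
E
```

```text
scene -200 146 42 [ 519. -199.  146.] [ 605. -169.  149.]
scene -200 152 1 [ 530. -168.  154.] [ 530. -168.  154.]
scene -200 170 1 [ 578. -168.  172.] [ 578. -168.  172.]
scene -200 176 4 [ 556. -180.  178.] [ 579. -173.  181.]
scene -200 182 18 [ 549. -182.  183.] [ 583. -171.  188.]
scene -200 188 18 [ 548. -184.  188.] [ 583. -168.  194.]
scene -200 194 20 [ 547. -185.  194.] [ 581. -169.  199.]
scene -200 200 21 [ 550. -185.  200.] [ 582. -171.  206.]
scene -165 146 24 [ 521. -165.  146.] [ 605. -146.  152.]
scene -165 152 26 [ 523. -165.  152.] [ 599. -148.  158.]
scene -165 158 18 [ 524. -165.  158.] [ 600. -145.  163.]
scene -165 164 21 [ 520. -165.  164.] [ 598. -144.  170.]
scene -165 170 43 [ 564. -164.  170.] [ 601. -147.  174.]
scene -165 194 2 [ 579. -164.  195.] [ 579. -164.  199.]
scene -165 200 3 [ 579. -164.  201.] [ 582. -162.  205.]
wrist -200 146 720 [ 537. -200.  146.] [ 606. -168.  148.]
wrist -200 176 30 [ 580. -180.  178.] [ 582. -168.  182.]
wrist -200 182 94 [ 579. -182.  182.] [ 582. -168.  188.]
wrist -200 188 116 [ 580. -183.  188.] [ 582. -168.  194.]
wrist -200 194 136 [ 579. -183.  194.] [ 582. -168.  200.]
wrist -200 200 148 [ 579. -184.  200.] [ 582. -168.  206.]
wrist -165 146 156 [ 555. -165.  146.] [ 606. -140.  152.]
wrist -165 152 54 [ 599. -165.  152.] [ 600. -147.  158.]
wrist -165 158 70 [ 599. -165.  158.] [ 600. -148.  164.]
wrist -165 164 83 [ 566. -165.  164.] [ 600. -146.  170.]
wrist -165 170 1891 [ 565. -165.  170.] [ 600. -146.  175.]
wrist -165 182 5 [ 581. -165.  185.] [ 581. -164.  187.]
wrist -165 188 12 [ 581. -165.  189.] [ 581. -163.  193.]
wrist -165 194 18 [ 580. -165.  194.] [ 582. -163.  200.]
wrist -165 200 26 [ 581. -165.  200.] [ 582. -162.  206.]
```

View pics/e.png

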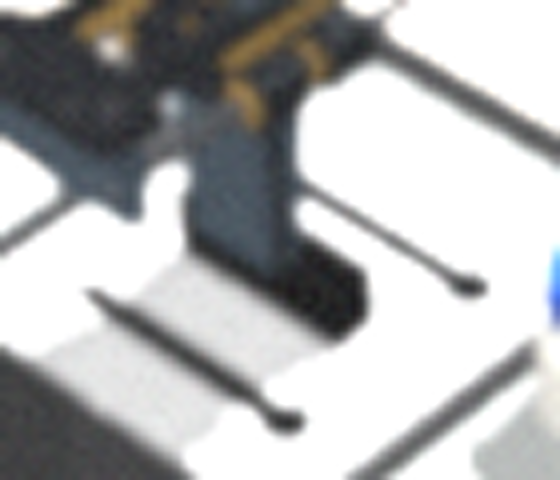

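The brightened crop shows the fingers ending at z≈178, above the grip, while the reported z is 154. The real tips are about 24 mm higher than reported and simply passed over the grip, so nothing moved. I'll go back and come down lower.

Call:
{"method": "send_rows", "body": {"steps": [[[0,-0.35,-0.2,0,0],[0,-0.5,0,0,0],[0,-0.5,0,0,0],[0,0,0.2,0,0],[0,0,0,0,0]]]}}

```text
time_s: 5.18
ee_pos: [563.0, -115.8, 153.4]
ee_rot: [-180.0, 0.1, 0.2]
force: [-1.0, 0.0, -0.8]
gripper_width: 0.4
gripper_force: 0.0
```

Call:
{"method": "send_rows", "body": {"steps": [[[0,0,0.2,0,0],[0,0,0.2,0,0],[0,0,0.1,0,0],[0,0,0.05,0,0],[0,0,0,0,0]]]}}

```text
time_s: 5.6
ee_pos: [563.2, -117.8, 131.1]
ee_rot: [-180.0, 0.1, 0.0]
force: [-1.3, 0.2, 0.4]
gripper_width: 0.3
gripper_force: 0.0
```

```bash
cat > tip.py <<'E'
from h import *
s=env.state();t=s['ee_pos'];print(t.round(1),s['force'].round(1))
for n in('scene','wrist'):
    f=grab(n);vv,uu=np.mgrid[0:384,0:512];p=bydepth(f,np.c_[uu.ravel(),vv.ravel()])
    w=p[(abs(p[:,0]-t[0])<22)&(abs(p[:,1]-t[1])<13)&(p[:,2]>t[2]-10)&(p[:,2]<t[2]+150)];print(n,np.histogram(w[:,2],np.arange(t[2]-10,t[2]+150,5))[0].tolist())
    w=p[(abs(p[:,0]-562)<44)&(p[:,2]>160)&(p[:,2]<176)&(p[:,1]<t[1]-14)];
    if len(w):print('grip y',np.percentile(w[:,1],[2,50,98]).round(1))
E
python3 tip.py
```

```text
[ 563.2 -117.8  131.1] [-1.3  0.2  0.4]
scene [0, 0, 0, 1, 38, 7, 2, 13, 15, 16, 18, 18, 15, 18, 11, 12, 16, 10, 8, 1, 0, 0, 0, 0, 0, 1, 1, 0, 4, 5, 2, 0]
grip y [-166.9 -160.2 -146.9]
wrist [0, 0, 0, 0, 705, 197, 0, 61, 102, 127, 152, 164, 188, 177, 116, 124, 120, 113, 573, 25, 1, 30, 20, 9, 27, 27, 4, 0, 0, 0, 0, 0]
grip y [-165.  -154.7 -146.1]
```

Tips are now at z≈156, level with the grip. Push.

Call:
{"method": "send_rows", "body": {"steps": [[[0,0.1,0.06,0,0],[0,0.1,0,0,0],[0,0.1,0,0,0],[0,0.1,0,0,0],[0,0.1,0,0,0]]]}}

```text
time_s: 6.12
ee_pos: [563.7, -137.1, 129.8]
ee_rot: [-179.9, -0.0, 0.0]
force: [-0.9, 4.1, 0.7]
gripper_width: 0.6
gripper_force: 1.9
```

Call:
{"method": "send_rows", "body": {"steps": [[[0,0.1,0,0,0],[0,0.1,0,0,0],[0,0.1,0,0,0],[0,0.1,0,0,0],[0,0.1,0,0,0]]]}}

```text
time_s: 6.53
ee_pos: [563.7, -157.5, 129.8]
ee_rot: [-180.0, -0.0, 0.0]
force: [0.3, 4.2, 1.8]
gripper_width: 0.5
gripper_force: 2.2
```

Friction shows about 4 N and the cover is moving. Continue.

Call:
{"method": "send_rows", "body": {"steps": [[[0,0.12,0,0,0],[0,0.12,0,0,0],[0,0.12,0,0,0],[0,0.12,0,0,0],[0,0.12,0,0,0]]]}}

```text
time_s: 6.95
ee_pos: [563.7, -181.9, 129.7]
ee_rot: [-180.0, -0.0, 0.0]
force: [-0.1, 4.7, 3.2]
gripper_width: 0.4
gripper_force: 2.4
```

Call:
{"method": "send_rows", "body": {"steps": [[[0,0.12,0,0,0],[0,0.12,0,0,0],[0,0.12,0,0,0],[0,0.12,0,0,0],[0,0.12,0,0,0]]]}}

```text
time_s: 7.37
ee_pos: [563.7, -205.8, 129.7]
ee_rot: [-180.0, -0.0, 0.0]
force: [0.6, 4.3, 2.9]
gripper_width: 0.5
gripper_force: 2.6
```

Call:
{"method": "send_rows", "body": {"steps": [[[0,0.12,0,0,0],[0,0.12,0,0,0],[0,0.12,0,0,0],[0,0.1,0,0,0],[0,0.05,0,0,0]]]}}

```text
time_s: 7.78
ee_pos: [563.7, -226.4, 129.7]
ee_rot: [180.0, -0.0, 0.0]
force: [-1.3, 5.7, 3.9]
gripper_width: 0.1
gripper_force: 2.8
```

```bash
python3 tip.py
```

```text
[ 563.7 -226.4  129.7] [-1.3  5.7  3.9]
scene [0, 0, 0, 0, 8, 3, 2, 3, 4, 8, 24, 17, 18, 22, 18, 9, 12, 13, 3, 1, 0, 0, 0, 0, 0, 1, 1, 2, 5, 4, 1]
grip y [-259.  -250.9 -240.7]
wrist [0, 0, 0, 0, 146, 738, 20, 66, 123, 142, 173, 168, 188, 155, 126, 124, 117, 179, 512, 12, 4, 27, 24, 5, 27, 27, 6, 0, 0, 0, 0]
grip y [-257.8 -249.1 -240.8]
```

Call:
{"method": "send_rows", "body": {"steps": [[[0,0.07,0,0,0],[0,0.07,0,0,0],[0,0.07,0,0,0],[0,0.07,0,0,0],[0,0.05,0,0,0]]]}}

```text
time_s: 8.3
ee_pos: [563.7, -238.8, 129.7]
ee_rot: [-180.0, 0.0, 0.1]
force: [-0.7, 5.2, 4.0]
gripper_width: 0.6
gripper_force: 2.8
```

Call:
{"method": "send_rows", "body": {"steps": [[[0,0.05,0,0,0],[0,0.04,0,0,0],[0,0.03,0,0,0],[0,0.02,0,0,0],[0,0,0,0,0]]]}}

```text
time_s: 8.72
ee_pos: [563.7, -244.4, 129.7]
ee_rot: [-180.0, 0.0, 0.1]
force: [-0.4, 4.8, 3.4]
gripper_width: 0.7
gripper_force: 2.5
```

Call:
{"method": "send_rows", "body": {"steps": [[[0,0.03,0,0,0],[0,0.03,0,0,0],[0,0,0,0,0]]]}}

```text
time_s: 8.97
ee_pos: [563.7, -245.4, 129.7]
ee_rot: [-179.8, 0.0, 0.0]
force: [-0.7, 8.0, 4.6]
gripper_width: 0.4
gripper_force: 4.3
```

Call:
{"method": "send_rows", "body": {"steps": [[[0,0.03,0,0,0],[0,0.02,0,0,0],[0,0,0,0,0]]]}}

```text
time_s: 9.22
ee_pos: [563.3, -245.5, 129.8]
ee_rot: [-179.6, 0.1, 0.0]
force: [-0.7, 12.6, 6.8]
gripper_width: 0.3
gripper_force: 6.6
```

The tool has stalled at y=-245.5 with force rising, so the cover is home. Back off, raise, verify.

Call:
{"method": "send_rows", "body": {"steps": [[[0,0,0,0,0],[0,-0.2,0,0,0],[0,-0.4,0,0,0],[0,-0.4,0,0,0],[0,0,-0.5,0,0]]]}}

```text
time_s: 9.63
ee_pos: [560.7, -205.2, 145.8]
ee_rot: [-179.8, 0.5, 0.2]
force: [-0.9, 1.0, 0.0]
gripper_width: 0.6
gripper_force: 0.0
```

Call:
{"method": "send_rows", "body": {"steps": [[[0,0,-0.9,0,0],[0,0,-0.9,0,0],[0,-0.5,-0.9,0,0],[0,-0.8,-0.4,0,0],[0,-0.8,0,0,0]]]}}

```text
time_s: 10.05
ee_pos: [565.7, -124.7, 278.6]
ee_rot: [179.8, -0.6, -0.0]
force: [1.0, -0.2, -0.3]
gripper_width: 0.3
gripper_force: 0.0
```

```bash
python3 - <<'E'
from h import *
print(env.state()['ee_pos'])
for n in('top','scene'):
    f=grab(n);vv,uu=np.mgrid[0:384,0:512];p=bydepth(f,np.c_[uu.ravel(),vv.ravel()])
    k=(p[:,2]>165)&(p[:,2]<178)&(abs(p[:,0]-562)<48)&(abs(p[:,1]+266)<40);
    if k.sum()>5: print(n,k.sum(),cv2.minAreaRect(p[k][:,:2].astype(np.float32)))
E
```

```text
[ 565.7068463  -124.73587754  278.60564739]
top 167 ((560.683349609375, -265.3233337402344), (76.75534057617188, 21.125871658325195), 0.14813527464866638)
scene 198 ((558.3521728515625, -266.3134765625), (22.794376373291016, 82.7125473022461), 89.9902114868164)
```

Cover verified home (grip y≈-266). Now to the key.

Call:
{"method": "send_rows", "body": {"steps": [[[-0.17,-0.84,0,0,0],[-0.17,-0.84,0,0,0],[-0.17,-0.84,0,0,0],[-0.17,-0.84,0,0,0],[-0.17,-0.84,0,0,0]]]}}

```text
time_s: 10.57
ee_pos: [528.6, 44.0, 272.9]
ee_rot: [179.9, 0.0, 0.0]
force: [0.4, 0.5, -1.0]
gripper_width: 0.2
gripper_force: 0.0
```

Call:
{"method": "send_rows", "body": {"steps": [[[-0.17,-0.84,0,0,0],[-0.17,-0.84,0,0,0],[-0.17,-0.84,0,0,0],[-0.17,-0.84,0,0,0],[-0.17,-0.8,0,0,0]]]}}

```text
time_s: 10.98
ee_pos: [494.6, 210.6, 272.9]
ee_rot: [179.9, 0.0, 0.1]
force: [0.4, -0.4, -0.6]
gripper_width: 0.4
gripper_force: 0.0
```

Call:
{"method": "send_rows", "body": {"steps": [[[0,0,0,0.5,0],[0,0,0,0.5,0],[0,0,0,0.5,0],[0,0,0,0,0]]]}}

```text
time_s: 11.32
ee_pos: [495.1, 209.2, 272.8]
ee_rot: [179.9, 0.0, -10.3]
force: [-0.6, -0.0, 0.3]
gripper_width: 0.6
gripper_force: 0.0
```

Call:
{"method": "send_rows", "body": {"steps": [[[-0.16,-0.43,0,0,0],[-0.16,-0.43,0,0,0],[0,0,0.6,0,0],[0,0,0.6,0,0],[0,0,0.6,0,0]]]}}

```text
time_s: 11.73
ee_pos: [488.9, 245.3, 200.5]
ee_rot: [180.0, -0.1, -10.1]
force: [0.4, -0.1, 0.3]
gripper_width: 0.6
gripper_force: 0.0
```

Call:
{"method": "send_rows", "body": {"steps": [[[0,0,0.6,0,0],[0,0,0.6,0,0],[0,0,0.5,0,0],[0,0,0.3,0,0],[0,0,0,0,0]]]}}

```text
time_s: 12.15
ee_pos: [486.8, 244.0, 118.3]
ee_rot: [179.7, 0.3, -10.2]
force: [-0.4, -0.7, -1.2]
gripper_width: 0.4
gripper_force: 0.0
```

```bash
python3 - <<'E'
from h import *
s=env.state();print(s['ee_pos'].round(1),s['ee_rot'].round(1))
t=s['ee_pos'];f=grab('scene');vv,uu=np.mgrid[0:384,0:512];p=bydepth(f,np.c_[uu.ravel(),vv.ravel()])
c,sn=np.cos(np.radians(10.3)),np.sin(np.radians(10.3));d=p-t;b=np.c_[c*d[:,0]-sn*d[:,1],sn*d[:,0]+c*d[:,1]]
w=p[(abs(b[:,0])<20)&(abs(b[:,1])<14)&(d[:,2]>-10)&(d[:,2]<70)];print(np.histogram(w[:,2]-t[2],np.arange(-10,70,5))[0].tolist(),w[w[:,2]>t[2]+30].mean(0))
E
```

```text
[486.8 244.  118.3] [179.7   0.3 -10.2]
[0, 0, 0, 0, 0, 0, 5, 13, 11, 11, 15, 16, 13, 9, 12] [490.99355947 236.4283009  168.75220098]
```

Call:
{"method": "send_rows", "body": {"steps": [[[0.05,0,0.4,0,0],[0,0,0.4,0,0],[0,0,0.2,0,0],[0,0,0.05,0,0],[0,0,0,0,0]]]}}

```text
time_s: 12.62
ee_pos: [491.1, 245.1, 79.9]
ee_rot: [180.0, -0.0, -10.3]
force: [0.1, -0.4, -0.0]
gripper_width: 0.7
gripper_force: 0.0
```

Call:
{"method": "send_rows", "body": {"steps": [[[0,0,0.05,0,0],[0,0,0.05,0,0],[0,0,0.05,0,0],[0,0,0.05,0,0],[0,0,0,0,0]]]}}

```text
time_s: 13.03
ee_pos: [490.7, 245.0, 71.4]
ee_rot: [180.0, 0.0, -10.3]
force: [-0.3, 0.3, -0.9]
gripper_width: 0.6
gripper_force: 0.0
```

Call:
{"method": "send_rows", "body": {"steps": [[[0,0,0.05,0,0],[0,0,0.05,0,0],[0,0,0.05,0,0],[0,0,0,0,0]]]}}

```text
time_s: 13.37
ee_pos: [491.0, 245.2, 65.5]
ee_rot: [-180.0, -0.0, -10.3]
force: [0.5, -0.2, 2.2]
gripper_width: -0.1
gripper_force: 1.2
```

Call:
{"method": "send_rows", "body": {"steps": [[[0,0,0.03,0,0],[0,0,0.03,0,0],[0,0,0.03,0,0],[0,0,0,0,0]]]}}

```text
time_s: 13.7
ee_pos: [491.1, 245.2, 62.2]
ee_rot: [-180.0, -0.0, -10.3]
force: [-2.3, -0.3, 4.8]
gripper_width: 0.7
gripper_force: 2.2
```

Call:
{"method": "send_rows", "body": {"steps": [[[0,0,0.03,0,0],[0,0,0.03,0,0],[0,0,0,0,0]]]}}

```text
time_s: 13.95
ee_pos: [491.1, 245.2, 61.4]
ee_rot: [-180.0, -0.0, -10.3]
force: [-3.6, -2.6, 14.4]
gripper_width: 0.4
gripper_force: 7.2
```

Call:
{"method": "send_rows", "body": {"steps": [[[0,0,0.03,0,0],[0,0,0.02,0,0],[0,0,0,0,0]]]}}

```text
time_s: 14.2
ee_pos: [491.2, 245.2, 61.2]
ee_rot: [-179.9, -0.1, -10.3]
force: [-5.7, -3.0, 26.3]
gripper_width: 0.3
gripper_force: 12.8
```

Key bottomed. Release, rise, go over and behind the guard.

Call:
{"method": "send_rows", "body": {"steps": [[[0,0,-0.3,0,0],[0,0,-0.7,0,0],[0,0,-0.9,0,0],[0,0,-0.9,0,0],[0,0,-0.9,0,0]]]}}

```text
time_s: 14.62
ee_pos: [490.3, 244.8, 206.5]
ee_rot: [179.9, 0.1, -10.3]
force: [1.1, 0.4, -0.8]
gripper_width: 0.7
gripper_force: 0.0
```

Call:
{"method": "send_rows", "body": {"steps": [[[0,0,-0.8,0,0],[0,0,0,0,0],[0.8,0,0,0,0],[0.8,0,0,0,0],[0.8,0,0,0,0]]]}}

```text
time_s: 15.03
ee_pos: [586.0, 227.8, 237.1]
ee_rot: [180.0, 0.0, -10.2]
force: [0.3, 0.2, 0.2]
gripper_width: 0.3
gripper_force: 0.0
```

Call:
{"method": "send_rows", "body": {"steps": [[[0.8,0,0,0,0],[0.8,0,0,0,0],[0,0,0,0,0],[0,0,0,0,0]]]}}

```text
time_s: 15.37
ee_pos: [648.9, 215.9, 234.9]
ee_rot: [179.9, 0.2, -10.4]
force: [-0.5, -0.6, -0.2]
gripper_width: 0.2
gripper_force: 0.0
```

```bash
cat > guard.py <<'E'
from h import *
s=env.state();t=s['ee_pos'];print(t.round(1),s['ee_rot'].round(1),s['force'].round(1))
c,sn=np.cos(np.radians(10.3)),np.sin(np.radians(10.3));K=np.array([488.7,245.3])
B=lambda P:np.c_[c*(P[:,0]-K[0])-sn*(P[:,1]-K[1]),sn*(P[:,0]-K[0])+c*(P[:,1]-K[1]),P[:,2]]
print('tcp in box',B(t[None]).round(1))
for n in('top','scene'):
    f=grab(n);vv,uu=np.mgrid[0:384,0:512];p=B(bydepth(f,np.c_[uu.ravel(),vv.ravel()]));h=cv2.cvtColor(f['pixels'],cv2.COLOR_RGB2HSV).reshape(-1,3).astype(int)
    o=(h[:,0]>3)&(h[:,0]<20)&(h[:,1]>150)&(abs(p[:,1])<58)&(p[:,2]>95)&(p[:,0]>-65)&(p[:,0]<125);q=p[o]
    if len(q)>8:
        d=q-[53,0,103];r=np.hypot(d[:,0],d[:,2]);a=np.degrees(np.arctan2(d[:,2],-d[:,0]))[r>40];print(n,len(q),'guard deg',np.percentile(a,[10,50,90]).round(1) if len(a) else '')
    g=(h[:,0]>45)&(h[:,0]<85)&(h[:,1]>100)&(abs(p[:,0])<40)&(abs(p[:,1])<40)
    if g.sum()>5:print(n,'key z',np.median(p[g,2]))
E
python3 guard.py
```

```text
[648.9 215.9 234.9] [179.9   0.2 -10.4] [-0.5 -0.6 -0.2]
tcp in box [[162.9  -0.3 234.9]]
top 25 guard deg [105.9 118.9 119.8]
scene 201 guard deg [121.3 122.1 123.6]
scene key z 89.16454324008203
```

Call:
{"method": "send_rows", "body": {"steps": [[[0,0,0.7,0,0],[0,0,0.7,0,0],[0,0,0.7,0,0],[-0.4,0,0,0,0],[-0.3,0,0,0,0]]]}}

```text
time_s: 15.88
ee_pos: [617.3, 221.5, 151.2]
ee_rot: [179.9, 0.3, -10.2]
force: [-0.1, -0.2, 1.6]
gripper_width: 0.3
gripper_force: 0.0
```

Call:
{"method": "send_rows", "body": {"steps": [[[-0.2,0,0,0,0],[-0.2,0,0,0,0],[-0.2,0,0,0,0],[-0.2,0,0,0,0],[-0.2,0,0,0,0]]]}}

```text
time_s: 16.3
ee_pos: [580.9, 229.0, 154.3]
ee_rot: [-180.0, -0.1, -10.3]
force: [0.2, 0.6, 0.5]
gripper_width: 0.2
gripper_force: 0.4
```

```bash
python3 guard.py
```

```text
[580.9 229.  154.3] [-1.80e+02 -1.00e-01 -1.03e+01] [0.2 0.6 0.5]
tcp in box [[ 93.6   0.4 154.3]]
top 39 guard deg [ 99.6 100.4 101.2]
scene 330 guard deg [100.6 102.5 104.5]
scene key z 89.53474830821312
```

Call:
{"method": "send_rows", "body": {"steps": [[[-0.2,0,0,0,0],[-0.2,0,0,0,0],[-0.2,0,0,0,0],[-0.2,0,0,0,0],[-0.2,0,0,0,0]]]}}

```text
time_s: 16.82
ee_pos: [541.1, 235.9, 153.4]
ee_rot: [180.0, 0.0, -10.3]
force: [1.4, -0.3, 0.3]
gripper_width: 0.7
gripper_force: 0.3
```

Call:
{"method": "send_rows", "body": {"steps": [[[-0.2,0,0.05,0,0],[-0.2,0,0.05,0,0],[-0.2,0,0.1,0,0],[-0.2,0,0.1,0,0],[-0.2,0,0.1,0,0]]]}}

```text
time_s: 17.23
ee_pos: [501.7, 243.1, 137.1]
ee_rot: [180.0, 0.0, -10.3]
force: [1.8, 0.3, 0.3]
gripper_width: 0.5
gripper_force: 0.2
```

```bash
python3 guard.py
```

```text
[501.7 243.1 137.1] [180.    0.  -10.3] [1.8 0.3 0.3]
tcp in box [[1.320e+01 1.000e-01 1.371e+02]]
top 107 guard deg [44.7 47.3 50.8]
scene 649 guard deg [40.3 43.4 52.3]
```

Call:
{"method": "send_rows", "body": {"steps": [[[-0.1,0,0.2,0,0],[-0.1,0,0.2,0,0],[-0.1,0,0.2,0,0],[0,0,0.2,0,0],[0,0,0.2,0,0]]]}}

```text
time_s: 17.75
ee_pos: [490.5, 245.0, 96.5]
ee_rot: [180.0, 0.0, -10.3]
force: [-0.3, -0.4, -0.2]
gripper_width: 0.8
gripper_force: 0.2
```

Call:
{"method": "send_rows", "body": {"steps": [[[0,0,0.08,0,0],[0,0,0.08,0,0],[0,0,0,0,0]]]}}

```text
time_s: 18.0
ee_pos: [490.8, 244.9, 90.4]
ee_rot: [180.0, 0.1, -10.3]
force: [-0.6, 0.0, -0.0]
gripper_width: 0.6
gripper_force: 0.0
```

```bash
python3 guard.py
```

```text
[490.8 244.9  90.4] [ 1.80e+02  1.00e-01 -1.03e+01] [-0.6  0.  -0. ]
tcp in box [[ 2.1 -0.1 90.4]]
top 118 guard deg [ 7.9 10.6 72.2]
scene 485 guard deg [ 6.1  8.1 16.6]
```

Call:
{"method": "send_rows", "body": {"steps": [[[0,0,0.06,0,0],[0,0,0.06,0,0],[0,0,0.04,0,0],[0,0,0,0,0]]]}}

```text
time_s: 18.43
ee_pos: [490.8, 245.0, 84.6]
ee_rot: [180.0, 0.0, -10.3]
force: [-0.5, -0.1, -0.9]
gripper_width: -0.0
gripper_force: 0.0
```

Call:
{"method": "send_rows", "body": {"steps": [[[0,0,0.03,0,0],[0,0,0.03,0,0],[0,0,0,0,0]]]}}

```text
time_s: 18.68
ee_pos: [490.8, 245.0, 82.2]
ee_rot: [180.0, 0.0, -10.3]
force: [0.1, 0.1, 0.4]
gripper_width: 0.4
gripper_force: 0.0
```

Call:
{"method": "send_rows", "body": {"steps": [[[0,0,0.03,0,0],[0,0,0.03,0,0],[0,0,0,0,0]]]}}

```text
time_s: 18.93
ee_pos: [491.1, 245.2, 81.5]
ee_rot: [-180.0, -0.0, -10.3]
force: [-2.3, -1.3, 8.9]
gripper_width: 0.5
gripper_force: 4.6
```

Call:
{"method": "send_rows", "body": {"steps": [[[0,0,0.03,0,0],[0,0,0,0,0]]]}}

```text
time_s: 19.1
ee_pos: [491.1, 245.2, 81.4]
ee_rot: [-180.0, -0.1, -10.3]
force: [-4.8, -2.5, 15.7]
gripper_width: 0.6
gripper_force: 7.9
```

Call:
{"method": "send_rows", "body": {"steps": [[[0,0,0,0,0],[0,0,0,0,0],[0,0,0,0,0],[0,0,-0.3,0,0],[0,0,-0.6,0,0]]]}}

```text
time_s: 19.52
ee_pos: [489.0, 244.1, 113.1]
ee_rot: [179.8, 0.3, -10.3]
force: [-0.5, 0.0, -0.2]
gripper_width: 0.7
gripper_force: 0.0
```

Call:
{"method": "send_rows", "body": {"steps": [[[0,0,-0.9,0,0],[0,0,-0.9,0,0],[0,0,-0.9,0,0],[0,0,0,0,0],[0,0,0,0,0]]]}}

```text
time_s: 19.93
ee_pos: [492.1, 245.6, 225.2]
ee_rot: [-179.8, -0.3, -10.3]
force: [-0.3, -0.1, -0.2]
gripper_width: 0.3
gripper_force: 0.0
```

```bash
python3 guard.py; python3 - <<'E'
from h import *
f=grab('scene');vv,uu=np.mgrid[0:384,0:512];p=bydepth(f,np.c_[uu.ravel(),vv.ravel()])
k=(p[:,2]>165)&(p[:,2]<178)&(abs(p[:,0]-562)<48)&(abs(p[:,1]+266)<40);print(cv2.minAreaRect(p[k][:,:2].astype(np.float32)))
save(f,'pics/end.png')
E
```

```text
[492.1 245.6 225.2] [-179.8   -0.3  -10.3] [-0.3 -0.1 -0.2]
tcp in box [[  3.3   0.9 225.2]]
top 355 guard deg [0.1 2.4 6.4]
scene 533 guard deg [-1.1  1.1  4.2]
((558.167724609375, -267.1960754394531), (81.6002426147461, 22.707408905029297), 0.36817219853401184)
```

View pics/end.png

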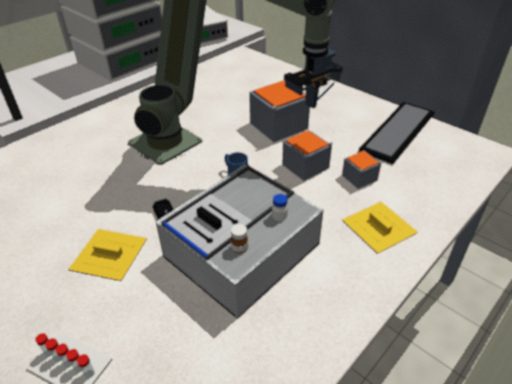

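The guard lies flat on the box (307,143), the cover is against the blue stop (grip at about 208,217), and the jars, mug and mouse stand where they were.

```bash
python3 -c "
from workcell import env
print(env.job_done())"
```

```text
the job is handed in; nothing more can be done
None
```

The job is handed in, with no verdict returned: the cover is home against the blue stop, the start key was pressed fully and released, the guard lies flat over it, and the jars, mug and mouse look undisturbed in the last picture.

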